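Trap the setting spacer in the die holder that takes it

TASK

Lift the white ceramic setting spacer out of its wooden rest with a light grip (it is brittle: keep the grip well below 45 N) and slide it upright, thin way across, down to the floor of the die holder whose gap is wide enough for it, without dropping it; leave the narrow holder and the other things on the bench alone. Let go of the spacer, then with the fingertips push that holder's sprung plate (the side nearer the robot) gently from behind until the spacer is trapped flush between plate and stop. Finish while still holding the plate pressed like that: the spring would open it again.

Things in the scene. Friction and masses are not known exactly. Their poses are not given: they have to be found in the camera images.
- spacer: setting spacer: white ceramic slab 16 mm thick (its x), 40 mm wide (its y), 65 mm tall (its z), about 0.15 kg, loose, upright in the wooden rest. Origin: centre of its underside. Brittle: both fingers' forces on it together stay under 90 N (a grip under 45 N; 20 N is plenty)
- rest: pale wooden block 60 (x) x 80 (y) x 30 mm, fixed, with a 20 x 44 mm slot 20 mm deep in its top in which the spacer stands, 10 mm above the bench. Origin: centre of its underside
- wide_holder: wide die holder: fixed dark steel base 130 x 96 x 10 mm with a sprung plate (-x side) and a fixed stop (+x side), both 90 mm long in y, tops at z = 40 mm, 24 mm apart. Origin: underside, below the gap's middle; x from plate to stop, z up. Gap floor at z = 10 mm; ribs 8 mm high on it leave a pocket of y = +-23 mm. Guide rods, 6 mm, at y = +-37, z = 25 mm, stick out 8 mm behind the plate
- wide_plate: sprung plate of the wide holder: steel, 30 (x) x 90 (y) mm, z = 11 to 40 mm. Origin: middle of its face to the gap, at bench height; its back, to be pushed, is at x = -30 mm. Slides in holder +x only; spring 3 N at rest, 6.5 N at the 8 mm that trap the spacer (travel 9.5 mm). Origin at holder x = -12 mm at rest, -4 mm when trapped
- wide_stop: fixed stop of the wide holder: steel, 22 mm thick, 90 mm long, top at z = 40 mm; its face to the gap is at x = +12 mm; three gussets 18 mm deep behind it tell it from the plate. Origin and axes coincide with the wide holder's
- narrow_holder: narrow die holder: fixed dark steel base 130 x 96 x 10 mm with a sprung plate (-x side) and a fixed stop (+x side), both 90 mm long in y, tops at z = 40 mm, 10 mm apart. Origin: underside, below the gap's middle; x from plate to stop, z up. Gap floor at z = 10 mm; ribs 8 mm high on it leave a pocket of y = +-23 mm. The spacer does not fit it
- narrow_plate: sprung plate of the narrow holder, same make; to be left alone. Origin in its face towards the gap
- tape: roll of masking tape lying flat, 100 mm across, 25 mm high; bystander. Origin: centre of its underside
- can: spray can standing upright, 62 mm across, 160 mm tall; bystander. Origin: centre of its underside
- cutters: side cutters lying flat, 155 mm long, black grips; bystander. Origin: underside, near the middle of their length
Not all that is in view belongs to the job. What is shaped like the wide_holder but pink is not meant.

How it is judged:
By the outcome, as a careful person would: the job done as asked, in the order asked, and still so for the second after the job is handed in, while the arm keeps its last pose, push and grip.
It also fails if it takes over 61 s, if anything falls off the work surface, if the arm or the gripper's body presses on something with over 40 N, if the wrist force passes 120 N, or if a joint passes its speed limit or range.

ROBOT

A 6-joint arm with a two-finger parallel gripper is mounted at the origin on the work surface. World frame = base frame: x ahead of the robot, y to its left, z up, the work surface at z = 0. Lengths are in m, angles in rad, forces in N, time in s.
With the tool pointing down it reaches from about 0.25 to 0.775 m from the base axis. Payload 4 kg.
Tool frame: the origin (TCP) lies at the very end of the fingers, on their centre line; the grasp point (between the pads) lies 19 mm behind it; z points along the fingers, y is the line along which they close (so a half turn about z gives the same grasp; the last joint's range is limited). The gripper opens to 94 mm and grips with 3 to 60 N. Pads are 16 mm wide; open, the fingers measure 119 mm over their backs; the gripper's body (75 mm by 177 mm) begins 78 mm behind the grasp point.
Start: joints at [-1.374, 0.087, 1.371, -0, 1.684, -0.103], TCP at [0.162, -0.525, 0.177] pointing down, gripper open.
Joint ranges: [-3.1, 3.1], [-0.76, 2.03], [0.27, 2.55], [-1.08, 4.22], [0.17, 2.65], [-2.57, 2.57]. Speed limits (rad/s): [2.79, 2.79, 3.14, 3.14, 3.14, 3.14].

INTERFACE

Orientations are given as [roll, pitch, yaw] about the fixed x, y, z axes, in that order (R = Rz(yaw) Ry(pitch) Rx(roll)).
In Python, from bench import robot gives the robot as it stands. The module is installed in compiled form; this text tells all that it offers.
- The arm moves only by the tool move_arm, never from a script. Its argument "deltas" is one flat list of numbers, 7 for each row, row after row: the turn, a rotation vector about the tool's x, y, z in rad, then the shift along the tool's x, y, z in cm, then the closure, from -1 (fully open) to 1 (shut). A call has 1 to 8 rows; each row is the pose to reach, as a shift and turn from the pose commanded when the call began, along the tool's axes at that moment; what a row does not reach only later rows make up. A row lasts 1/10 s, in which the tool goes at most 50 mm and 8.59 degrees, less where a joint would pass 70% of its speed; a pose out of reach is approached as far as the arm can. A call with a gripper value outside its range is refused whole. The fingers move at their own pace and stop on an object; the grip force is fixed at half the most. Time passes only in rows, so rows that repeat a pose let the fingers close. It gives the time, the measured TCP pose, the force, the opening and the grip force at its end, in the units of the state.
- robot.get_obs(): the state, without advancing time (a new reading comes with each control period).
- robot.snapshot(name): name is "side" or "top" or "wrist"; returns a dict with "image" (480x640x3 uint8, red, green, blue), "depth" (480x640 float32, m along the optical axis (not along the pixel's ray), 0 where there is no reading), "fov_y" (degrees; the focal length in pixels is half the picture's height over the tangent of half this angle, whatever the lens; pixels are square), "cx", "cy" (the principal point, pixels), "origin" and "orientation" of the camera in the world; the wrist camera has in their place "T_tool_cam" (4x4, takes a point from camera to tool coordinates, whose origin is the TCP and whose axes are the flange's). Camera axes: x right, y up, looking along -z (the intrinsics and any distortion apply to the point x, -y, -z); pixel columns grow to the right and rows downward; lengths in m; the calibration is good to about 2 mm. A picture is of the moment at which its call begins: read the wrist's pose just before it.
- robot.close_job(): hands the job in; it is judged then, once.
The state is a dict: "time": time; "joint_positions": joint angles; "qvel": joint speeds; "joint_torque": joint torques, N m; "tool_pos": TCP position; "ee_rot": TCP orientation; "wrist_force": force on the tool from outside, world axes, zero at the start; "wrist_torque": the same for the moment, N m; "width": finger opening in m; "finger_force": force on a finger pad.
Only numpy, scipy, OpenCV 4.12 (cv2) and the standard library are available. Lean on these libraries where they do the work, as an engineer would, in place of code of your own. Each camera call takes 0.05 s, during which the arm holds its last target. There are 200 camera calls.

## Working session

There is one attempt and no reset: what is moved stays moved. The work goes in short steps, Python scripts to look and compute and a tool call to move; the robot and the scene stay as the last step left them, time stands still between calls to the robot, and variables do not carry over. Pictures are saved under pics/ and viewed, at most 10 in all, crops included, and the job is handed in when it is done.

Besides the shell and the picture viewer there is one more tool, called as name(argument=value, ...) on one line, values as JSON. move_arm: Moves the arm, as the interface text tells. Its arguments: {"type":"object","properties":{"deltas":{"type":"array","items":{"type":"number"}}},"required":["deltas"]}

```bash
mkdir -p pics
cat > h.py <<'E'
import numpy as np, cv2
from scipy.spatial.transform import Rotation as R
from bench import robot
def cam(s,obs=None):
    if 'T_tool_cam' in s:
        T=np.eye(4);T[:3,:3]=R.from_euler('xyz',obs['ee_rot']).as_matrix();T[:3,3]=obs['tool_pos'];return T@np.array(s['T_tool_cam'])
    T=np.eye(4);o=np.array(s['orientation']);T[:3,:3]=o if o.shape==(3,3) else R.from_euler('xyz',o).as_matrix();T[:3,3]=s['origin'];return T
def foc(s): return 240/np.tan(np.radians(s['fov_y'])/2)
def cloud(s,T):
    f=foc(s);d=s['depth'];v,u=np.mgrid[:480,:640]
    P=np.stack([(u-s['cx'])/f*d,-(v-s['cy'])/f*d,-d],-1)
    W=P@T[:3,:3].T+T[:3,3];W[d==0]=np.nan;return W
def ray(s,T,u,v,z):
    f=foc(s);r=T[:3,:3]@np.array([(u-s['cx'])/f,-(v-s['cy'])/f,-1]);return T[:3,3]+r*(z-T[2,3])/r[2]
E
python3 - <<'E'
from h import *
import pickle
o=robot.get_obs();print(o)
D={}
for n in ['top','side','wrist']:
    s=robot.snapshot(n);D[n]=s
    print(n,{k:v for k,v in s.items() if k not in('image','depth')})
    cv2.imwrite(f'pics/{n}0.png',s['image'][...,::-1])
pickle.dump((o,D),open('d0.pkl','wb'))
E
```

```text
{'time': 0.0, 'joint_positions': array([-1.37408790e+00,  8.79193687e-02,  1.37225767e+00, -2.65340362e-05,
        1.68356424e+00, -1.03116096e-01]), 'qvel': array([ 0.00261189, -0.00139319, -0.0003561 ,  0.00111063, -0.0012176 ,
       -0.00065214]), 'joint_torque': array([ 2.06243685e-04, -3.40175843e+01, -3.02425826e+01,  7.18417531e-02,
        3.29363951e-02, -1.57209074e-04]), 'tool_pos': array([ 0.16230228, -0.52487266,  0.17542197]), 'ee_rot': array([-3.13945272e+00, -1.94933791e-04,  2.99821356e-01]), 'wrist_force': array([ 0.10851472, -0.4223315 ,  0.01066244]), 'wrist_torque': array([ 0.02789526,  0.0281649 , -0.03040997]), 'finger_force': 0.0, 'width': 0.09413081544631924}
top {'fov_y': 51.26401112372938, 'cx': 322.55867987891065, 'cy': 233.3602100169731, 'origin': array([0.37211385, 0.06496036, 1.20961301]), 'orientation': array([ 0.19937243, -0.00559239, -1.57869975])}
side {'fov_y': 55.26055052998482, 'cx': 321.4774671187846, 'cy': 238.56129785072082, 'origin': array([-0.01666079,  0.61434024,  0.75227903]), 'orientation': array([ 0.87662898,  0.0192824 , -2.33265557])}
wrist {'fov_y': 61.644340630014675, 'cx': 314.61546524188674, 'cy': 233.16400896914777, 'T_tool_cam': array([[ 2.14321031e-06,  9.69236391e-01,  2.46131708e-01,
         7.16013241e-02],
       [ 9.99999999e-01, -9.84497636e-06,  3.00607309e-05,
        -6.83197241e-06],
       [ 3.15591152e-05,  2.46131708e-01, -9.69236391e-01,
        -2.07296975e-01],
       [ 0.00000000e+00,  0.00000000e+00,  0.00000000e+00,
         1.00000000e+00]])}
```

View pics/top0.png

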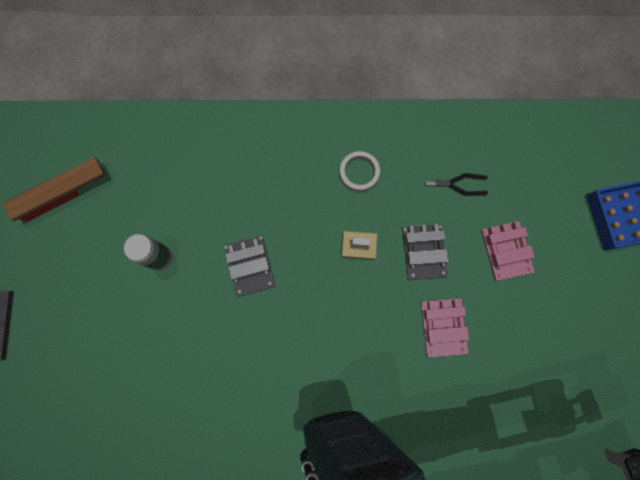

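View pics/side0.png

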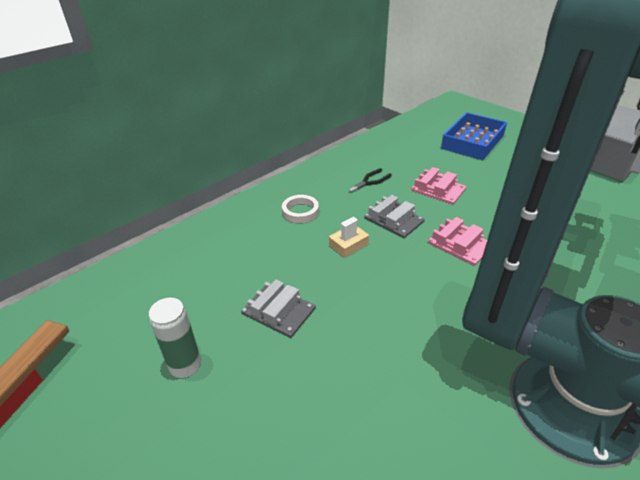

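The top view shows grey holders at about (249,265) and (425,251), the rest with the white spacer at (360,244), and pink decoys at right. The right grey holder seems to have the larger gap. The side view agrees.

```bash
cat > m.py <<'E'
from h import *
import pickle
o,D=pickle.load(open('d0.pkl','rb'));s=D['top'];T=cam(s);W=cloud(s,T);im=s['image'].astype(int)
hsv=cv2.cvtColor(s['image'],cv2.COLOR_RGB2HSV)
print('bench z',np.nanmedian(W[280:300,330:400,2]),T[:3,2])
a=cv2.resize(s['image'][215:290,215:300],None,fx=4,fy=4,interpolation=cv2.INTER_CUBIC)
b=cv2.resize(s['image'][215:290,335:455],None,fx=4,fy=4,interpolation=cv2.INTER_CUBIC)
cv2.imwrite('pics/c0.png',np.hstack([a,b[:300,:460]])[...,::-1])
gray=(hsv[...,1]<40)&(hsv[...,2]>95)
for nm,(r0,r1,c0,c1) in {'L':(225,300,215,285),'R':(215,290,395,455),'rest':(225,265,335,385)}.items():
    m=np.zeros(gray.shape,np.uint8);m[r0:r1,c0:c1]=gray[r0:r1,c0:c1]
    cs,_=cv2.findContours(m,cv2.RETR_EXTERNAL,cv2.CHAIN_APPROX_NONE)
    for c in cs:
        if cv2.contourArea(c)<30: continue
        z=0.075 if nm=='rest' else .04
        bp=[ray(s,T,*p,z)[:2] for p in cv2.boxPoints(cv2.minAreaRect(c))]
        bp=np.array(bp);e=bp[1]-bp[0];g=bp[2]-bp[1]
        print(nm,cv2.contourArea(c),np.round(bp.mean(0),4),'edges',np.linalg.norm(e).round(4),np.degrees(np.arctan2(e[1],e[0])).round(1),np.linalg.norm(g).round(4),'corners',bp.round(3).tolist())
E
python3 m.py
```

```text
bench z -0.0004559882847474661 [-0.19800472  0.0070467   0.98017574]
L 451.0 [0.524  0.2313] edges 0.0904 -75.2 0.0396 corners [[0.531, 0.28], [0.555, 0.193], [0.516, 0.182], [0.494, 0.269]]
L 373.0 [0.5701 0.2439] edges 0.09 -75.4 0.0389 corners [[0.577, 0.293], [0.6, 0.206], [0.563, 0.195], [0.54, 0.282]]
R 428.5 [ 0.5479 -0.1926] edges 0.0902 -87.6 0.0382 corners [[0.565, -0.148], [0.569, -0.238], [0.531, -0.237], [0.527, -0.148]]
R 357.5 [ 0.6089 -0.189 ] edges 0.0899 -85.9 0.0375 corners [[0.624, -0.144], [0.631, -0.233], [0.593, -0.234], [0.587, -0.145]]
rest 103.5 [ 0.5816 -0.0306] edges 0.0393 -90.4 0.0164 corners [[0.59, -0.011], [0.59, -0.05], [0.573, -0.05], [0.573, -0.011]]
```

View pics/c0.png

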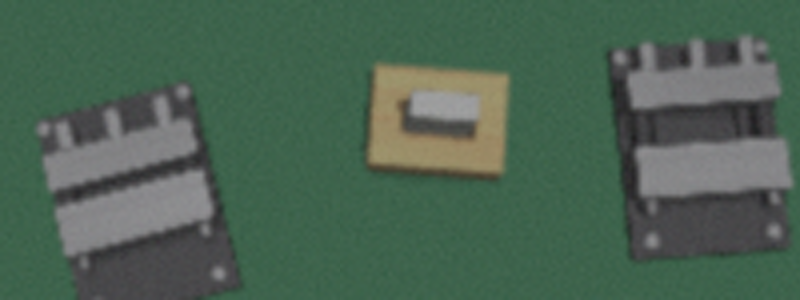

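The crop shows the right-hand grey holder has a clearly wider gap, at crop (710,125), so it is the wide one. Its stop with gussets is on the far side. The spacer stands at crop (440,110). I'll fly to a viewpoint where the wrist camera sees both.

move_arm(deltas=[0,0,0.0375,2.8,-1.85,-0.15,-1,0,0,0.075,5.6,-3.7,-0.3,-1,0,0,0.1125,8.4,-5.55,-0.45,-1,0,0,0.15,11.2,-7.4,-0.6,-1,0,0,0.1875,14,-9.25,-0.75,-1,0,0,0.225,16.8,-11.1,-0.9,-1,0,0,0.2625,19.6,-12.95,-1.05,-1,0,0,0.3,22.4,-14.8,-1.2,-1])

```text
time: 0.95
tool_pos: [0.3333, -0.3166, 0.1883]
ee_rot: [-3.141, 0.0, -0.002]
wrist_force: [0.1, -1.1, 0.4]
width: 0.0941
finger_force: 0.0
```

move_arm(deltas=[0,0,0,2.1,-2.6,-0.15,-1,0,0,0,4.2,-5.2,-0.3,-1,0,0,0,6.3,-7.8,-0.45,-1,0,0,0,8.4,-10.4,-0.6,-1,0,0,0,10.5,-13,-0.75,-1,0,0,0,12.6,-15.6,-0.9,-1,0,0,0,14.7,-18.2,-1.05,-1,0,0,0,16.8,-20.7,-1.2,-1])

```text
time: 1.75
tool_pos: [0.5013, -0.1096, 0.2003]
ee_rot: [-3.142, 0.001, 0.0]
wrist_force: [0.3, -0.6, -0.7]
width: 0.0939
finger_force: 0.0
```

move_arm(deltas=[0,0,0,0,0,0,-1,0,0,0,0,0,0,-1,0,0,0,0,0,0,-1])

```text
time: 2.05
tool_pos: [0.5001, -0.1117, 0.2003]
ee_rot: [3.141, 0.001, -0.001]
wrist_force: [0.7, -0.1, 0.2]
width: 0.0943
finger_force: 0.0
```

Run:
```python
from h import *
import pickle
o=robot.get_obs();s=robot.snapshot('wrist');print(o['tool_pos'],o['ee_rot'],o['qvel'].round(3),o['wrist_force'])
pickle.dump((o,s),open('d1.pkl','wb'));cv2.imwrite('pics/w1.png',s['image'][...,::-1])
```

```text
[ 0.50011177 -0.11167119  0.20032434] [ 3.14118048e+00  8.36512298e-04 -1.07594672e-03] [-0.013 -0.005  0.001  0.001 -0.002  0.002] [ 0.73591977 -0.1265782   0.1644476 ]
```

View pics/w1.png

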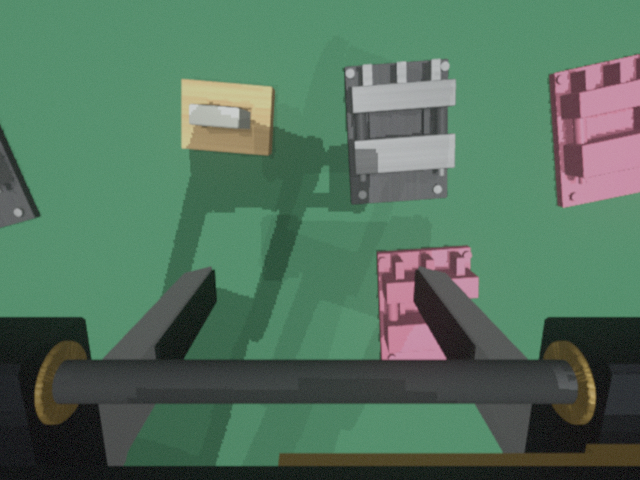

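The wrist view shows the rest and spacer at (227,117) and the wide holder at (400,130), with its plate at about row 152 and stop at about row 95. Now I'll measure from depth by height bands.

```bash
cat > m1.py <<'E'
from h import *
import pickle,sys
o,s=pickle.load(open(sys.argv[1],'rb'));T=cam(s,o);W=cloud(s,T)
def box(n,lo,hi,x0,x1,y0,y1):
    m=(W[...,2]>lo)&(W[...,2]<hi)&(W[...,0]>x0)&(W[...,0]<x1)&(W[...,1]>y0)&(W[...,1]<y1)
    m=m.astype(np.uint8);cs,_=cv2.findContours(m,cv2.RETR_EXTERNAL,cv2.CHAIN_APPROX_NONE)
    for c in cs:
        if cv2.contourArea(c)<60: continue
        k=np.zeros_like(m);cv2.drawContours(k,[c],-1,1,-1);z=np.nanmedian(W[(k>0)&(m>0)][:,2])
        q=[ray(s,T,*p,z)[:2]*1000 for p in cv2.boxPoints(cv2.minAreaRect(c))]
        cen,sz,a=cv2.minAreaRect(np.array(q,np.float32))
        print(n,'z',(z*1000).round(1),'cen',np.round(cen,1),'sz',np.round(sz,1),'ang',round(a,2))
print('bench',np.nanmedian(W[230:260,220:260,2]))
box('spacer',.066,.085,.52,.65,-.1,.05)
box('rest',.022,.037,.5,.67,-.1,.06)
box('bars',.034,.047,.48,.7,-.27,-.12)
box('base',.005,.047,.45,.7,-.27,-.12)
E
python3 m1.py d1.pkl
```

```text
bench -0.0005362225986479952
spacer z 74.1 cen [583.2 -31.8] sz [42.6 15.9] ang 85.31
rest z 29.2 cen [583.3 -29.7] sz [87.7 60.2] ang 85.24
bars z 39.4 cen [ 551.3 -193. ] sz [30.1 92.8] ang 4.19
bars z 39.2 cen [ 601.  -189.3] sz [22.1 92.4] ang 4.17
base z 9.4 cen [ 447.2 -236.1] sz [13.9 71.7] ang 4.45
base z 28.6 cen [ 568.9 -194.1] sz [127.5 105.3] ang 4.24
```

Sizes and heights agree with the given ones: gap centre about (578,-191) mm at yaw +4.2°, spacer about (583,-30.5) at yaw −4.7°. Moving above the spacer.

move_arm(deltas=[0,0,0.02,2.1,-2,1.5,-1,0,0,0.04,4.2,-4,3,-1,0,0,0.06,6.3,-6,4.5,-1,0,0,0.08,8.3,-8,6,-1,0,0,0.08,8.3,-8,6,-1,0,0,0.08,8.3,-8,6,-1])

```text
time: 2.7
tool_pos: [0.5831, -0.0319, 0.1401]
ee_rot: [3.141, 0.002, -0.081]
wrist_force: [0.4, -0.2, 0.1]
width: 0.0942
finger_force: 0.0
```

```bash
python3 - <<'E'
from h import *
import pickle
o=robot.get_obs();s=robot.snapshot('wrist');print(o['tool_pos'],o['ee_rot'])
pickle.dump((o,s),open('d2.pkl','wb'));cv2.imwrite('pics/w2.png',s['image'][...,::-1])
E
python3 m1.py d2.pkl
```

```text
[ 0.5831092  -0.03188877  0.14006076] [ 3.14090267e+00  1.70134824e-03 -8.06433740e-02]
bench -0.0006501039985194468
spacer z 74.2 cen [584.6 -30.7] sz [39.6 17.4] ang 85.36
rest z 29.3 cen [583.7 -31.4] sz [82.8 60.5] ang 85.35
bars z 39.5 cen [ 552.7 -192.2] sz [32.  97.2] ang 4.07
bars z 39.3 cen [ 601.9 -188.4] sz [23.1 95.6] ang 4.14
base z 8.2 cen [ 451.5 -218.7] sz [ 5.4 29.5] ang 0.26
base z 30.1 cen [ 574.6 -192.3] sz [135.2 113.7] ang 4.23
```

View pics/w2.png

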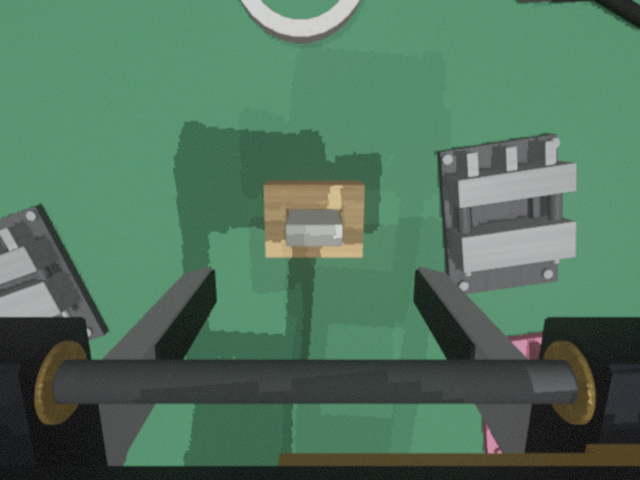

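The view shows the spacer at (314,227), centred between the open fingers. Descending and closing.

move_arm(deltas=[0,0,0,0,-0.1,2.5,-1,0,0,0,0,-0.1,5,-1,0,0,0,0,-0.1,7,-1,0,0,0,0,-0.1,8.4,-1,0,0,0,0,-0.1,9.2,-1,0,0,0,0,-0.1,9.4,-1,0,0,0,0,-0.1,9.4,-1])

```text
time: 3.45
tool_pos: [0.5843, -0.0304, 0.0474]
ee_rot: [3.141, -0.001, -0.081]
wrist_force: [0.3, 0.3, 0.3]
width: 0.094
finger_force: 0.0
```

move_arm(deltas=[0,0,0,0,0,0,0.3,0,0,0,0,0,0,0.3,0,0,0,0,0,0,0.3,0,0,0,0,0,0,0.3,0,0,0,0,0,0,0.3,0,0,0,0,0,0,0.3,0,0,0,0,0,0,0.3,0,0,0,0,0,0,0.3])

```text
time: 4.25
tool_pos: [0.5839, -0.03, 0.0465]
ee_rot: [3.141, 0.0, -0.08]
wrist_force: [0.6, -0.2, 0.9]
width: 0.0347
finger_force: 0.0
```

Width 34.7 mm with no force is less than the 40 mm slab, which is unexpected, so I'll look.

Run:
```python
from h import *
o=robot.get_obs();print(o['width'],o['finger_force'],o['wrist_force'])
w=robot.snapshot('wrist')['image'];s=robot.snapshot('side')['image']
a=cv2.resize(s[190:280,290:410],(533,400),interpolation=cv2.INTER_CUBIC)
b=cv2.resize(w[150:480,120:520],(260,215))
c=np.zeros((400,800,3),np.uint8);c[:,:533]=a;c[:215,533:793]=b
cv2.imwrite('pics/g1.png',c[...,::-1])
```

```text
0.03468031439849665 0.0 [ 0.62695927 -0.23450713  0.85522593]
```

View pics/g1.png

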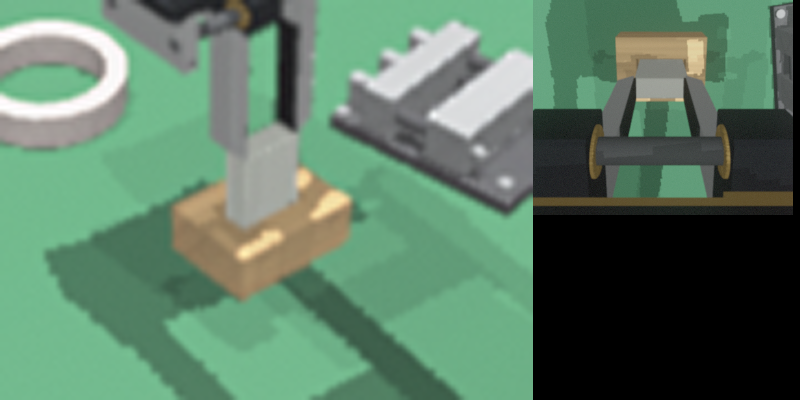

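The side view suggests the fingertips sit near the spacer's top rather than beside it, with the near tip at crop (230,155). I'll check fingertip and spacer positions with depth.

Run:
```python
from h import *
import pickle
o=robot.get_obs();print(o['width'],o['finger_force'],o['tool_pos'],o['time'])
s=robot.snapshot('wrist');d=robot.snapshot('side');pickle.dump((o,s,d),open('d3.pkl','wb'))
for n,q in(('wrist',s),('side',d)):
    W=cloud(q,cam(q,o)) ;m=(abs(W[...,0]-.584)<.05)&(abs(W[...,1]+.03)<.07)&(W[...,2]>.033)
    P=W[m]*1000
    for lo in range(33,130,8):
        k=P[(P[:,2]>=lo)&(P[:,2]<lo+8)]
        if len(k)>3: print(n,lo,len(k),'x',np.percentile(k[:,0],[3,50,97]).round(),'y',np.percentile(k[:,1],[3,25,50,75,97]).round())
a=cv2.resize(s['image'][200:400,220:440],(660,600),interpolation=cv2.INTER_CUBIC)
cv2.imwrite('pics/g2.png',a[...,::-1])
```

```text
0.03311961306544692 0.0 [ 0.58384096 -0.03000172  0.04651668] 4.35
wrist 33 273 x [590. 592. 593.] y [-50. -42. -32. -22. -13.]
wrist 41 313 x [590. 592. 593.] y [-50. -41. -32. -22. -13.]
wrist 49 350 x [590. 592. 593.] y [-50. -41. -32. -22. -13.]
wrist 57 375 x [590. 592. 593.] y [-50. -41. -32. -22. -13.]
wrist 65 468 x [584. 592. 593.] y [-48. -40. -31. -22. -13.]
wrist 73 2312 x [577. 585. 593.] y [-47. -39. -30. -21. -13.]
wrist 81 450 x [579. 592. 596.] y [-57. -50. -14. -10.  -3.]
wrist 89 504 x [578. 592. 596.] y [-58. -51. -46. -11.  -3.]
wrist 97 609 x [578. 592. 596.] y [-58. -51. -46. -11.  -3.]
wrist 105 702 x [578. 592. 596.] y [-58. -50. -14. -10.  -3.]
wrist 113 793 x [579. 592. 596.] y [-58. -51. -46. -10.  -3.]
wrist 121 966 x [579. 592. 596.] y [-58. -51. -46. -10.  -3.]
wrist 129 1015 x [583. 592. 596.] y [-57. -51. -46. -10.  -4.]
side 33 41 x [569. 576. 589.] y [-49. -38. -26. -12.  -8.]
side 41 40 x [573. 576. 590.] y [-47. -36. -21. -12.  -9.]
side 49 41 x [573. 576. 590.] y [-46. -37. -20. -13.  -9.]
side 57 43 x [573. 576. 589.] y [-47. -35. -23. -11.  -9.]
side 65 40 x [573. 576. 591.] y [-46. -35. -24. -14. -10.]
side 73 64 x [573. 579. 589.] y [-49. -45. -35. -27.  -9.]
side 81 37 x [572. 576. 590.] y [-54. -48. -45.  -3.  -1.]
side 89 45 x [571. 578. 594.] y [-53. -47. -10.  -2.  -0.]
side 97 47 x [572. 580. 595.] y [-54. -47.  -9.  -2.   0.]
side 105 50 x [571. 578. 592.] y [-56. -47. -27.  -2.   0.]
side 113 49 x [572. 577. 594.] y [-56. -47. -45.  -2.  -0.]
side 121 51 x [571. 578. 593.] y [-55. -48. -46.  -2.   0.]
side 129 51 x [572. 579. 594.] y [-56. -47.  -8.  -1.   0.]
```

View pics/g2.png

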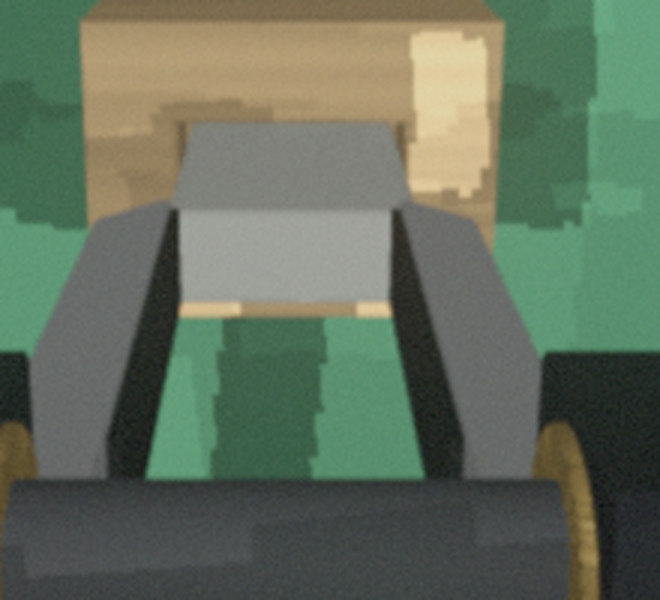

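The depth readings from both cameras show the fingertips ending around z≈78 mm, just above the spacer top, while the reported TCP is 46.5 mm. The real tips are about 31 mm short of the reported TCP. I'll quantify this from saved data before going lower.

Run:
```python
from h import *
import pickle
o,s,d=pickle.load(open('d3.pkl','rb'))
for n,q in(('wrist',s),('side',d)):
    W=cloud(q,cam(q,o))*1000;ok=(abs(W[...,0]-584)<25)
    for nm,lo,hi in(('+y',-9,5),('-y',-65,-52)):
        P=W[ok&(W[...,1]>lo)&(W[...,1]<hi)&(W[...,2]>36)]
        if len(P):print(n,nm,len(P),'lowest z',np.sort(P[:,2])[:8].round(1),'y',np.percentile(P[:,1],[2,98]).round(1))
W=cloud(d,cam(d))*1000
m=(abs(W[...,0]-584)<130)&(abs(W[...,1]+30)<130)&(W[...,2]>90)
P=W[m]
for lo in range(90,260,10):
    k=P[(P[:,2]>=lo)&(P[:,2]<lo+10)]
    if len(k):print(lo,len(k),np.percentile(k[:,:2],[2,98],axis=0).round().tolist())
```

```text
wrist +y 4599 lowest z [78.5 78.6 79.1 79.2 79.3 79.6 79.7 79.8] y [-8.8  4.5]
wrist -y 7330 lowest z [78.  78.1 78.3 78.9 79.3 79.5 79.9 80.1] y [-64.7 -52.2]
side +y 1113 lowest z [38.6 53.2 55.3 58.5 62.5 68.8 78.5 79.7] y [-8.2  4.8]
side -y 125 lowest z [80.4 81.8 83.9 86.  89.8 93.6 95.9 96.7] y [-63.9 -52.2]
90 59 [[571.0, -55.0], [595.0, 0.0]]
100 60 [[571.0, -56.0], [595.0, 1.0]]
110 60 [[571.0, -57.0], [594.0, -0.0]]
120 63 [[571.0, -55.0], [594.0, 1.0]]
130 65 [[571.0, -57.0], [594.0, 0.0]]
140 59 [[571.0, -55.0], [595.0, 1.0]]
150 51 [[571.0, -55.0], [591.0, 0.0]]
160 23 [[571.0, -58.0], [592.0, 7.0]]
170 120 [[545.0, -105.0], [617.0, 53.0]]
180 300 [[544.0, -104.0], [617.0, 53.0]]
190 294 [[543.0, -106.0], [607.0, 57.0]]
200 219 [[543.0, -109.0], [617.0, 61.0]]
210 758 [[545.0, -115.0], [618.0, 59.0]]
220 152 [[560.0, -42.0], [604.0, 13.0]]
230 118 [[562.0, -44.0], [605.0, 13.0]]
240 79 [[563.0, -30.0], [605.0, 12.0]]
250 129 [[548.0, -37.0], [613.0, 14.0]]
```

The tips end at z≈78 mm, consistently in both views, and the gripper body is about 97 mm above them. The gripper itself matches its description, but the reported TCP z is about 31.5 mm too low, and there's no evident x/y offset. I'll correct for this: open, go 3.2 cm lower and close again.

move_arm(deltas=[0,0,0,0,0,0,-1,0,0,0,0,0,0,-1,0,0,0,0,0,0,-1,0,0,0,0,0,0,-1,0,0,0,0,0,0,-1,0,0,0,0,0,0,-1,0,0,0,0,0,0,-1])

```text
time: 5.15
tool_pos: [0.5839, -0.03, 0.0466]
ee_rot: [3.141, -0.0, -0.08]
wrist_force: [-0.7, -0.5, 0.0]
width: 0.0854
finger_force: 0.0
```

move_arm(deltas=[0,0,0,0,0,0.8,-1,0,0,0,0,0,1.6,-1,0,0,0,0,0,2.4,-1,0,0,0,0,0,3,-1,0,0,0,0,0,3.2,-1,0,0,0,0,0,3.2,-1])

```text
time: 5.75
tool_pos: [0.5834, -0.0299, 0.0138]
ee_rot: [-3.142, 0.001, -0.08]
wrist_force: [-0.2, -0.6, 0.2]
width: 0.0936
finger_force: 0.0
```

move_arm(deltas=[0,0,0,0,0,0,0.3,0,0,0,0,0,0,0.3,0,0,0,0,0,0,0.3,0,0,0,0,0,0,0.3,0,0,0,0,0,0,0.3,0,0,0,0,0,0,0.3,0,0,0,0,0,0,0.3,0,0,0,0,0,0,0.3])

```text
time: 6.55
tool_pos: [0.5839, -0.0303, 0.0146]
ee_rot: [3.141, -0.0, -0.08]
wrist_force: [0.5, -0.6, -0.2]
width: 0.0396
finger_force: 30.0
```

Gripped at 30 N with a width of 39.6 mm. Lifting straight up, slowly at first.

move_arm(deltas=[0,0,0,0,0,-0.5,0.3,0,0,0,0,0,-1.2,0.3,0,0,0,0,0,-2.2,0.3,0,0,0,0,0,-3.4,0.3,0,0,0,0,0,-4.6,0.3,0,0,0,0,0,-5.8,0.3,0,0,0,0,0,-6.5,0.3,0,0,0,0,0,-6.5,0.3])

```text
time: 7.35
tool_pos: [0.585, -0.0302, 0.0816]
ee_rot: [3.141, -0.003, -0.08]
wrist_force: [1.2, 0.7, -0.8]
width: 0.0396
finger_force: 30.0
```

move_arm(deltas=[0,0,-0.02,0.09,2,0,0.3,0,0,-0.045,0.2,4.6,0,0.3,0,0,-0.075,0.33,7.5,0,0.3,0,0,-0.105,0.47,10.5,0,0.3,0,0,-0.13,0.58,13,0,0.3,0,0,-0.147,0.67,15,0,0.3,0,0,-0.153,0.72,16.06,0,0.3,0,0,-0.153,0.72,16.06,0,0.3])

```text
time: 8.15
tool_pos: [0.5777, -0.1917, 0.0789]
ee_rot: [-3.141, 0.001, 0.071]
wrist_force: [0.1, 0.6, -2.0]
width: 0.04
finger_force: 30.0
```

move_arm(deltas=[0,0,0,0,0,0,0.3,0,0,0,0,0,0,0.3,0,0,0,0,0,0,0.3])

```text
time: 8.45
tool_pos: [0.5783, -0.1896, 0.0796]
ee_rot: [-3.141, 0.0, 0.074]
wrist_force: [0.4, -0.2, -2.6]
width: 0.04
finger_force: 30.0
```

```bash
cat > m2.py <<'E'
from h import *
import pickle
o=robot.get_obs();s=robot.snapshot('wrist');d=robot.snapshot('side');t=robot.snapshot('top');print(o['tool_pos'],o['ee_rot'],o['width'])
pickle.dump((o,s,d,t),open('d4.pkl','wb'))
yaw=o['ee_rot'][2];c=np.array([.5782,-.191]);A=np.array([[np.cos(yaw),np.sin(yaw)],[-np.sin(yaw),np.cos(yaw)]])
print('tcp in holder mm',(A@(o['tool_pos'][:2]-c)*1000).round(1))
for n,q in(('wrist',s),('side',d),('top',t)):
    W=cloud(q,cam(q,o))*1000;L=(W[...,:2]-c*1000)@A.T
    H=np.dstack([L,W[...,2]])
    for lo,hi in((8,14),(34,43),(50,56),(66,72),(74,80),(80,90),(90,100),(100,107),(107,112),(112,118),(134,145)):
        k=H[(H[...,2]>=lo)&(H[...,2]<hi)&(abs(H[...,0])<60)&(abs(H[...,1])<48)]
        if len(k)>8:print(n,lo,hi,len(k),'x',np.percentile(k[:,0],[3,25,50,75,97]).round(1),'y',np.percentile(k[:,1],[3,50,97]).round(1))
im=np.zeros((480,800,3),np.uint8);im[:,:400]=cv2.resize(s['image'][100:480,160:480],(400,480));im[:,400:]=cv2.resize(d['image'][150:250,345:430],(400,480),interpolation=cv2.INTER_CUBIC)
cv2.imwrite('pics/h1.png',im[...,::-1])
E
python3 m2.py
```

```text
[ 0.57829262 -0.18956776  0.07957549] [-3.14134508e+00  3.37106209e-05  7.40680731e-02] 0.0400443370803474
tcp in holder mm [0.2 1.4]
wrist 8 14 5194 x [-11.3  -1.5  37.1  47.2  54. ] y [-45.6  -0.1  46. ]
wrist 34 43 5416 x [-13.3  16.8  23.   28.9  34. ] y [-42.2   0.1  42.7]
wrist 74 80 142 x [7.6 7.8 7.9 8.1 8.3] y [-16.6   1.6  19.8]
wrist 80 90 434 x [7.6 7.8 8.  8.1 8.3] y [-16.8   1.9  19.9]
wrist 90 100 486 x [7.6 7.8 8.  8.1 8.4] y [-16.7   1.4  20. ]
wrist 100 107 387 x [7.6 7.9 8.  8.2 8.4] y [-16.7   1.9  19.9]
wrist 107 112 365 x [ 7.5  7.9  8.1  8.4 10.3] y [-21.4   1.9  25.2]
wrist 112 118 618 x [ 7.6  8.   8.2  9.6 10.4] y [-26.    0.9  29.5]
wrist 134 145 4835 x [-6.5 -1.9  3.2  7.8 10.4] y [-24.9   1.8  28.4]
side 8 14 247 x [-58.6 -51.3 -43.4   6.1  45.2] y [-40.9  22.   47.2]
side 34 43 456 x [-43.1 -33.  -19.   15.3  31.3] y [-39.5   7.1  46. ]
side 74 80 19 x [-9.5 -8.6 -7.8 -3.   5.1] y [-15.9  14.9  21.8]
side 80 90 42 x [-10.8  -9.1  -8.   -5.9   3.2] y [-16.5  11.4  23.8]
side 90 100 44 x [-9.9 -9.  -7.6 -1.9  5.2] y [-17.5  15.2  23.1]
side 100 107 32 x [-10.7  -8.8  -7.8  -5.    5.7] y [-13.5  12.9  23.2]
side 107 112 18 x [-10.1  -8.9  -8.   -7.4   0.7] y [-22.3  -2.6  25.9]
side 112 118 24 x [-10.5  -9.   -8.8  -8.2   3.2] y [-23.9  10.3  31.9]
side 134 145 101 x [-10.8  -8.7  -5.4   0.6   6.8] y [-23.2  -0.4  34.8]
top 8 14 133 x [-59.  -54.3 -48.1 -12.8  19.9] y [-46.3  10.6  47.6]
top 34 43 223 x [-41.7 -35.1 -28.  -20.1 -13.8] y [-43.6 -19.5  44.3]
```

View pics/h1.png

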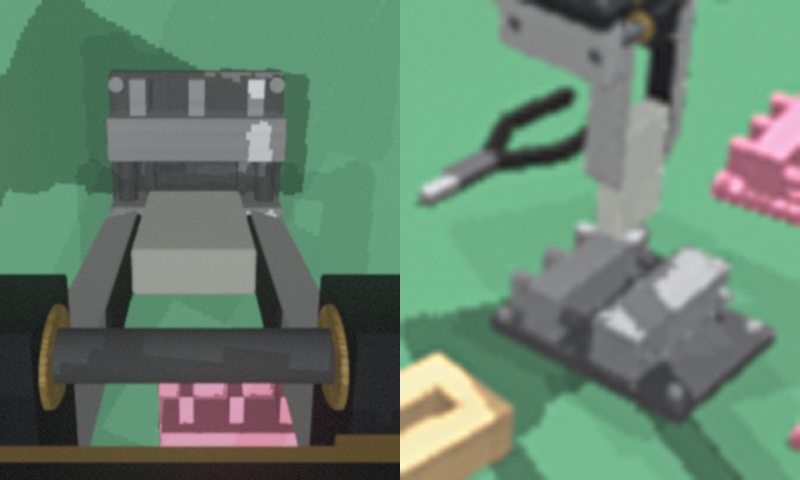

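The view shows the spacer hanging upright over the gap (crop left, (195,230)). It is centred in holder x and about 1.5 mm too far in +y. Correcting that and descending to 6 mm above the floor.

move_arm(deltas=[0,0,0,0,0.15,0.5,0.3,0,0,0,0,0.15,1.4,0.3,0,0,0,0,0.15,2.4,0.3,0,0,0,0,0.15,3.4,0.3,0,0,0,0,0.15,4.4,0.3,0,0,0,0,0.15,5.2,0.3,0,0,0,0,0.15,5.8,0.3,0,0,0,0,0.15,5.9,0.3])

```text
time: 9.4
tool_pos: [0.5776, -0.1919, 0.0193]
ee_rot: [-3.141, 0.002, 0.073]
wrist_force: [-0.3, -0.1, -2.3]
width: 0.0397
finger_force: 30.0
```

move_arm(deltas=[0,0,0,0,0,0.1,0.3,0,0,0,0,0,0.2,0.3,0,0,0,0,0,0.3,0.3,0,0,0,0,0,0.4,0.3,0,0,0,0,0,0.4,0.3])

```text
time: 9.9
tool_pos: [0.5783, -0.1922, 0.0166]
ee_rot: [3.141, -0.0, 0.073]
wrist_force: [-0.2, 0.3, -2.3]
width: 0.0396
finger_force: 30.0
```

move_arm(deltas=[0,0,0,0,0,0.05,0.3,0,0,0,0,0,0.1,0.3,0,0,0,0,0,0.15,0.3,0,0,0,0,0,0.15,0.3])

```text
time: 10.3
tool_pos: [0.5782, -0.1921, 0.015]
ee_rot: [-3.142, 0.0, 0.073]
wrist_force: [-0.2, -0.7, -2.7]
width: 0.0398
finger_force: 30.0
```

move_arm(deltas=[0,0,0,0,0,0.05,0.3,0,0,0,0,0,0.1,0.3,0,0,0,0,0,0.1,0.3])

```text
time: 10.6
tool_pos: [0.5784, -0.1922, 0.0146]
ee_rot: [3.141, -0.0, 0.073]
wrist_force: [-0.9, 1.6, 0.7]
width: 0.0399
finger_force: 30.0
```

Run:
```python
from h import *
o=robot.get_obs();s=robot.snapshot('wrist');W=cloud(s,cam(s,o))*1000
yaw=.0735;c=np.array([578.2,-191.]);A=np.array([[np.cos(yaw),np.sin(yaw)],[-np.sin(yaw),np.cos(yaw)]])
L=(W[...,:2]-c)@A.T;z=W[...,2]
k=(z>71)&(z<78)&(abs(L[...,0])<7)&(abs(L[...,1])<19);print('top z',np.median(z[k]))
k=(z>44)&(z<70)&(abs(L[...,0]-8)<6)&(abs(L[...,1])<24);print('+x face',np.median(L[k],0),np.percentile(L[k][:,1],[2,98]))
k=(z>36)&(z<42)&(L[...,0]>9);print('stop z',np.median(z[k]),'x',np.percentile(L[k][:,0],[2,98]),'y',np.percentile(L[k][:,1],[2,98]))
print(o['wrist_force'],o['tool_pos'])
```

```text
top z 74.36214923284496
+x face [7.97500018 0.05463683] [-22.96781017  22.95039291]
stop z 39.23829287552343 x [13.0249668  34.36896308] y [-151.50193565   43.13722153]
[-0.89828092  1.62751384  0.71207844] [ 0.57837821 -0.1921988   0.01462224]
```

Contact with the floor is felt (about 3 N taken up), and the top at z≈75 confirms it is seated and centred. Release, then go straight up.

move_arm(deltas=[0,0,0,0,0,0,0,0,0,0,0,0,0,-0.3,0,0,0,0,0,0,-0.5,0,0,0,0,0,0,-0.5,0,0,0,0,0,0,-0.5,0,0,0,0,0,0,-0.5,0,0,0,0,0,0,-0.5])

```text
time: 11.35
tool_pos: [0.5783, -0.1922, 0.0141]
ee_rot: [3.142, -0.0, 0.073]
wrist_force: [0.9, -0.4, -1.0]
width: 0.0703
finger_force: 0.0
```

move_arm(deltas=[0,0,0,0,0,-0.5,-0.5,0,0,0,0,0,-1.5,-0.5,0,0,0,0,0,-3,-0.5,0,0,0,0,0,-4.5,-0.5,0,0,0,0,0,-6,-0.5,0,0,0,0,0,-7,-0.5,0,0,0,0,0,-7,-0.5])

```text
time: 12.05
tool_pos: [0.5798, -0.1928, 0.0872]
ee_rot: [3.139, -0.005, 0.073]
wrist_force: [-0.6, 0.8, -0.4]
width: 0.0706
finger_force: 0.0
```

Now back 6.1 cm behind the plate, closing the fingers on the way. I'll go down behind it in stages, with the true tip about 31.5 mm above the reported TCP.

move_arm(deltas=[0,0,0,-1,-0.1,0,-0.5,0,0,0,-2.5,-0.1,0,0.3,0,0,0,-4,-0.1,0,0.97,0,0,0,-5.3,-0.1,0,0.97,0,0,0,-6.1,-0.1,0,0.97,0,0,0,-6.1,-0.1,0,0.97,0,0,0,-6.1,-0.1,0,0.97,0,0,0,-6.1,-0.1,0,0.97])

```text
time: 12.85
tool_pos: [0.5178, -0.1956, 0.0841]
ee_rot: [3.141, -0.0, 0.073]
wrist_force: [0.4, -0.1, -0.1]
width: 0.0178
finger_force: 0.0
```

move_arm(deltas=[0,0,0,0,0,1,0.97,0,0,0,0,0,2.2,0.97,0,0,0,0,0,3.4,0.97,0,0,0,0,0,4.6,0.97,0,0,0,0,0,5.6,0.97,0,0,0,0,0,6,0.97,0,0,0,0,0,6,0.97])

```text
time: 13.55
tool_pos: [0.5167, -0.1953, 0.0229]
ee_rot: [-3.141, 0.002, 0.073]
wrist_force: [0.6, -0.3, -0.4]
width: 0.0014
finger_force: 0.0
```

Run:
```python
from h import *
o=robot.get_obs();s=robot.snapshot('wrist');d=robot.snapshot('side');print(o['tool_pos'],o['wrist_force'],o['width'])
yaw=.0735;c=np.array([578.2,-191.]);A=np.array([[np.cos(yaw),np.sin(yaw)],[-np.sin(yaw),np.cos(yaw)]])
print('tcp holder',A@(o['tool_pos'][:2]*1000-c))
for n,q in(('wrist',s),('side',d)):
    W=cloud(q,cam(q,o))*1000;L=(W[...,:2]-c)@A.T;z=W[...,2]
    for lo,hi in((15,20),(25,33),(36,42),(42,48),(48,54),(54,60),(60,68),(68,80),(80,100)):
        k=(z>lo)&(z<hi)&(L[...,0]>-85)&(L[...,0]<-43)&(abs(L[...,1])<30)
        if k.sum()>4:print(n,'finger',lo,k.sum(),np.percentile(L[k],[3,97],axis=0).round(1).tolist())
    k=(z>71)&(z<78)&(abs(L[...,0])<15)&(abs(L[...,1])<26)
    if k.sum()>4:print(n,'spacer top',k.sum(),np.median(z[k]),np.percentile(L[k],[3,97],axis=0).round(1).tolist())
im=np.zeros((480,800,3),np.uint8);im[:,:400]=cv2.resize(s['image'][100:480,160:480],(400,480));im[:,400:]=cv2.resize(d['image'][150:250,345:430],(400,480),interpolation=cv2.INTER_CUBIC)
cv2.imwrite('pics/p1.png',im[...,::-1])
```

```text
[ 0.51673825 -0.19530344  0.02294803] [ 0.6489017  -0.26614913 -0.3737835 ] 0.0013504042623533128
tcp holder [-61.61183097   0.22155103]
wrist finger 48 87 [[-64.9, -4.2], [-51.4, 4.6]]
wrist finger 54 184 [[-67.6, -9.3], [-51.2, 9.9]]
wrist finger 60 334 [[-53.1, -11.5], [-51.1, 12.2]]
wrist finger 68 621 [[-53.2, -11.6], [-51.1, 12.4]]
wrist finger 80 1397 [[-53.1, -11.8], [-50.9, 12.5]]
wrist spacer top 4327 74.14456848236658 [[-7.2, -19.6], [7.5, 17.5]]
side finger 54 7 [[-71.5, -8.7], [-56.8, 10.5]]
side finger 60 25 [[-71.7, -7.9], [-53.1, 14.5]]
side finger 68 46 [[-72.0, -8.8], [-53.7, 15.1]]
side finger 80 75 [[-72.1, -9.6], [-54.2, 15.3]]
side spacer top 63 74.7095054943201 [[-9.7, -14.5], [5.8, 20.5]]
```

View pics/p1.png

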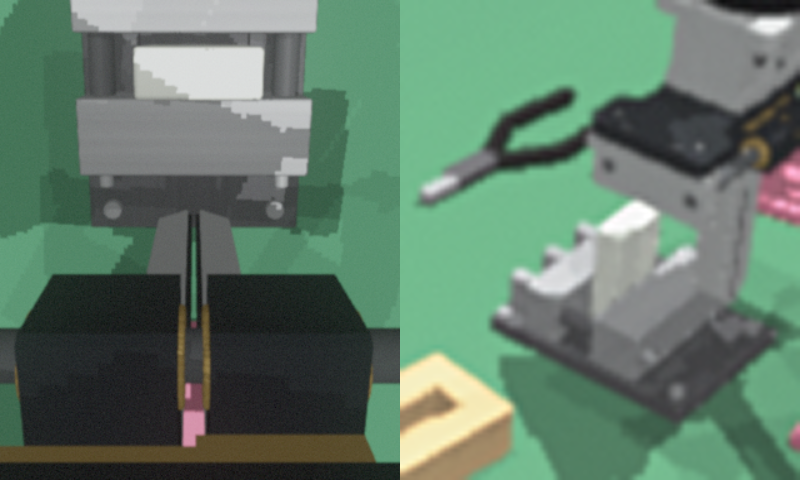

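The spacer stands upright in the gap (left crop (200,72)). The closed fingers are behind the plate with their front face at holder x≈−51 and tips at z≈50–54. Lowering 3.3 cm, then approaching the plate.

move_arm(deltas=[0,0,0,0,0,0.8,0.97,0,0,0,0,0,1.7,0.97,0,0,0,0,0,2.5,0.97,0,0,0,0,0,3.1,0.97,0,0,0,0,0,3.3,0.97,0,0,0,0,0,3.3,0.97])

```text
time: 14.25
tool_pos: [0.517, -0.1954, -0.0096]
ee_rot: [-3.141, 0.001, 0.073]
wrist_force: [1.5, 0.5, 0.2]
width: 0.0016
finger_force: 0.0
```

move_arm(deltas=[0,0,0,0.2,0,0,0.97,0,0,0,0.4,0,0,0.97,0,0,0,0.6,0,0,0.97,0,0,0,0.7,0,0,0.97,0,0,0,0.8,0,0,0.97,0,0,0,0.9,0,0,0.97,0,0,0,1,0,0,0.97,0,0,0,1,0,0,0.97])

```text
time: 15.05
tool_pos: [0.5268, -0.1949, -0.0089]
ee_rot: [-3.142, 0.001, 0.073]
wrist_force: [-2.1, 0.6, 1.8]
width: 0.0016
finger_force: 1.2
```

Contact with the spring has begun. Pushing on slowly.

move_arm(deltas=[0,0,0,0.08,0,0,0.97,0,0,0,0.16,0,0,0.97,0,0,0,0.24,0,0,0.97,0,0,0,0.32,0,0,0.97,0,0,0,0.4,0,0,0.97,0,0,0,0.5,0,0,0.97,0,0,0,0.5,0,0,0.97])

```text
time: 15.75
tool_pos: [0.5314, -0.1946, -0.0089]
ee_rot: [-3.142, 0.002, 0.073]
wrist_force: [-6.5, -1.5, 4.5]
width: 0.0019
finger_force: 3.2
```

move_arm(deltas=[0,0,0,0.04,0,0,0.97,0,0,0,0.08,0,0,0.97,0,0,0,0.12,0,0,0.97,0,0,0,0.16,0,0,0.97,0,0,0,0.2,0,0,0.97,0,0,0,0.2,0,0,0.97])

```text
time: 16.35
tool_pos: [0.5329, -0.1944, -0.0089]
ee_rot: [-3.141, 0.003, 0.073]
wrist_force: [-7.6, -0.1, 5.6]
width: 0.0015
finger_force: 3.7
```

```bash
cat > m3.py <<'E'
from h import *
o=robot.get_obs();s=robot.snapshot('wrist');d=robot.snapshot('side');print(o['tool_pos'],o['wrist_force'],o['wrist_torque'],o['time'])
yaw=.0735;c=np.array([578.2,-191.]);A=np.array([[np.cos(yaw),np.sin(yaw)],[-np.sin(yaw),np.cos(yaw)]])
print('tcp holder',A@(o['tool_pos'][:2]*1000-c))
for n,q in(('wrist',s),('side',d)):
    W=cloud(q,cam(q,o))*1000;L=(W[...,:2]-c)@A.T;z=W[...,2]
    for nm,lo,hi,x0,x1,y0,y1 in(('plateL',36,43,-50,-2.,-42,-24),('plateR',36,43,-50,-2.,24,42),('stop',36,43,8,40,-40,40),('spacer top',71,78,-20,20,-26,26)):
        k=(z>lo)&(z<hi)&(L[...,0]>x0)&(L[...,0]<x1)&(L[...,1]>y0)&(L[...,1]<y1)
        if k.sum()>4:print(n,nm,k.sum(),np.median(z[k]).round(1),np.percentile(L[k],[1,99],axis=0).round(1).tolist())
    k=(z>71)&(z<78)&(abs(L[...,0])<20)&(abs(L[...,1])<26)
    if k.sum()>20:
        r=cv2.minAreaRect(L[k].astype(np.float32));print('  spacer rect',np.round(r[0],1),np.round(r[1],1),round(r[2],1))
np.save('last.npy',np.hstack([s['image'],d['image']]))
E
python3 m3.py
```

```text
[ 0.53291896 -0.19443946 -0.00890485] [-7.59186276 -0.06285628  5.62478686] [-0.0172899   1.2933393  -0.00950257] 16.35
tcp holder [-45.4113564   -0.10501083]
wrist plateL 2940 39.3 [[-34.9, -41.8], [-5.4, -24.2]]
wrist plateR 3096 39.3 [[-34.7, 24.2], [-5.3, 41.9]]
wrist stop 12397 39.2 [[10.7, -39.2], [34.4, 39.2]]
wrist spacer top 6317 74.1 [[-4.8, -20.4], [10.8, 18.3]]
  spacer rect [ 2.9 -1.1] [40.1 16. ] 89.8
side plateR 53 39.8 [[-37.3, 24.2], [-7.8, 41.2]]
side stop 80 39.5 [[9.8, -9.6], [33.9, 38.1]]
```

The plate face is at about −5.3 mm and the spacer is squarely carried along, with about 1.2 mm to go. Pushing on in small steps.

move_arm(deltas=[0,0,0,0.03,0,0,0.97,0,0,0,0.06,0,0,0.97,0,0,0,0.09,0,0,0.97,0,0,0,0.12,0,0,0.97,0,0,0,0.12,0,0,0.97])

```text
time: 16.95
tool_pos: [0.5338, -0.1944, -0.0089]
ee_rot: [-3.141, 0.004, 0.073]
wrist_force: [-8.2, 0.7, 5.3]
width: 0.0012
finger_force: 4.0
```

move_arm(deltas=[0,0,0,0.03,0,0,0.97,0,0,0,0.06,0,0,0.97,0,0,0,0.06,0,0,0.97])

```text
time: 17.25
tool_pos: [0.5343, -0.1944, -0.0089]
ee_rot: [-3.141, 0.004, 0.073]
wrist_force: [-7.4, -0.5, 6.5]
width: 0.0009
finger_force: 4.1
```

move_arm(deltas=[0,0,0,0.03,0,0,0.97,0,0,0,0.06,0,0,0.97,0,0,0,0.08,0,0,0.97,0,0,0,0.08,0,0,0.97])

```text
time: 17.65
tool_pos: [0.5347, -0.1943, -0.0089]
ee_rot: [-3.141, 0.005, 0.073]
wrist_force: [-8.9, 0.2, 7.0]
width: 0.0007
finger_force: 4.7
```

move_arm(deltas=[0,0,0,0.03,0,0,0.97,0,0,0,0.06,0,0,0.97,0,0,0,0.08,0,0,0.97,0,0,0,0.08,0,0,0.97])

```text
time: 18.05
tool_pos: [0.5346, -0.1943, -0.0089]
ee_rot: [-3.141, 0.007, 0.073]
wrist_force: [-11.5, -0.6, 7.5]
width: 0.0017
finger_force: 5.7
```

```bash
python3 m3.py
```

```text
[ 0.5346272  -0.19433665 -0.00886476] [-11.50948674  -0.5914015    7.53517431] [-0.08833324  2.02516722 -0.02706832] 18.05
tcp holder [-43.70018438  -0.12792401]
wrist plateL 2934 39.3 [[-33.0, -41.8], [-3.6, -24.3]]
wrist plateR 3088 39.3 [[-32.9, 24.2], [-3.4, 41.8]]
wrist stop 12197 39.2 [[12.5, -39.2], [34.5, 39.2]]
wrist spacer top 6370 74.2 [[-3.3, -20.5], [12.6, 18.2]]
  spacer rect [ 4.5 -1.1] [40.2 16.5] 89.9
side plateR 50 39.6 [[-35.1, 24.4], [-3.9, 40.5]]
side stop 76 39.8 [[10.5, -8.6], [35.2, 39.6]]
```

The TCP has stopped advancing and force is rising, so plate, spacer and stop are in contact. One small extra press, then hold to confirm it is steady.

move_arm(deltas=[0,0,0,0.03,0,0,0.97,0,0,0,0.06,0,0,0.97,0,0,0,0.08,0,0,0.97,0,0,0,0.08,0,0,0.97,0,0,0,0.08,0,0,0.97,0,0,0,0.08,0,0,0.97,0,0,0,0.08,0,0,0.97,0,0,0,0.08,0,0,0.97])

```text
time: 18.95
tool_pos: [0.5345, -0.1943, -0.0089]
ee_rot: [-3.141, 0.008, 0.073]
wrist_force: [-13.3, -1.6, 9.4]
width: 0.0009
finger_force: 6.7
```

```bash
python3 m3.py; python3 -c "
import numpy as np,cv2
a=np.load('last.npy');im=np.zeros((480,800,3),np.uint8);im[:,:400]=cv2.resize(a[100:480,160:480],(400,480));im[:,400:]=cv2.resize(a[150:250,985:1070],(400,480),interpolation=2);cv2.imwrite('pics/f1.png',im[...,::-1])"
```

```text
[ 0.53454708 -0.19432594 -0.00886658] [-13.32726936  -1.55433537   9.38761854] [-0.14694526  2.38735193  0.02436763] 18.95
tcp holder [-43.77930102  -0.11136181]
wrist plateL 2932 39.3 [[-32.9, -41.8], [-3.6, -24.2]]
wrist plateR 3087 39.3 [[-32.8, 24.2], [-3.4, 41.8]]
wrist stop 12182 39.2 [[12.5, -39.2], [34.1, 39.1]]
wrist spacer top 6335 74.1 [[-3.0, -20.4], [12.6, 18.3]]
  spacer rect [ 4.7 -1.2] [40.1 16.2] 90.0
side plateR 53 39.8 [[-33.7, 24.1], [-4.6, 41.9]]
side stop 77 40.3 [[10.4, -7.3], [33.9, 39.8]]
```

View pics/f1.png

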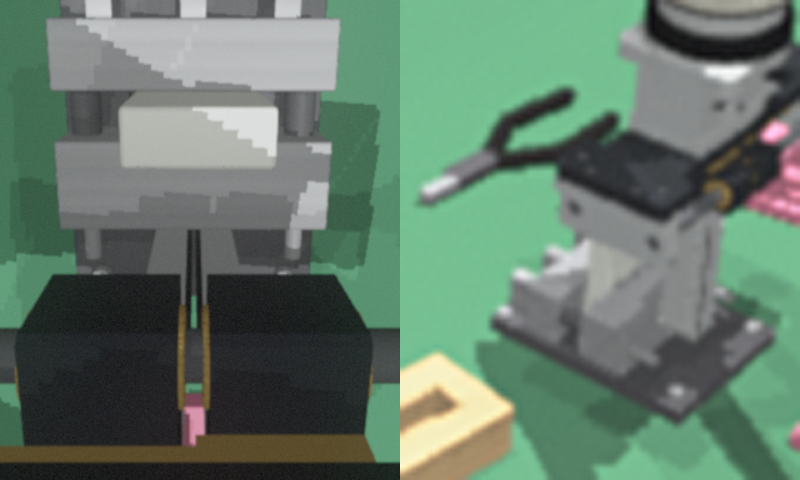

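The picture shows the spacer upright and square at (200,135), trapped between plate and stop, with the fingertips against the plate's back at (195,235). The push is steady at about 13 N. Handing in.

```bash
python3 -c "
from bench import robot
print(robot.close_job())"
```

```text
the job is handed in; nothing more can be done
None
```

The spacer stands on the wide holder's floor, trapped upright and flush between plate and stop, and the job was handed in at about 19 s with the fingertips still pressing the plate at about 13 N; the grip was 30 N, and I corrected for the real fingertips ending about 31 mm short of the reported TCP, which made the first grasp close just above the spacer.

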